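# Unhook a box of combs from the display peg

## Robot

A 7-joint arm with a two-finger parallel gripper is mounted at the origin on the work surface. World frame = base frame: x ahead of the robot, y to its left, z up, the work surface at z = 0. Lengths are in m, angles in rad, forces in N, time in s.
With the tool pointing down it reaches from about 0.425 to 0.925 m from the base axis. Payload 6.8 kg.
Tool frame: the origin (TCP) lies between the finger pads; the fingertips stand 25 mm ahead of it and the grasp point (between the pads) lies 6 mm ahead of it; z points along the fingers, y is the line along which they close (so a half turn about z gives the same grasp; the last joint's range is limited). The gripper opens to 88 mm and grips with 3 to 60 N. Pads are 20 mm wide; open, the fingers measure 115 mm over their backs; the gripper's body (75 mm by 178 mm) begins 61 mm behind the grasp point.
Start: joints at [-1.237, 0.477, 0.022, 1.555, -0.011, 1.109, -0.083], TCP at [0.289, 0.61, 0.248] pointing down, gripper open.
Joint ranges: [-2.96, 2.96], [-0.34, 2.1], [-1.41, 1.46], [0.24, 2.44], [-1.37, 4.51], [0.17, 1.92], [-2.96, 2.96]. Speed limits (rad/s): [2.39, 2.39, 3.14, 3.14, 3.14, 3.14, 3.14].

## Interface

Orientations are given as a 3x3 rotation matrix whose columns are the frame's x, y, z axes.
In Python, from workcell import arm, gripper_to, inverse_kinematics, eyes, workorder gives the robot as it stands. Calls block until the motion is done:
- arm.move_to(position, orientation): joint-space move of the TCP to a pose.
- arm.servo_line(position, ori=None, max_speed=0.15, force_limit=None): straight line of the TCP; ori=None keeps the orientation; max_speed is the mean speed in m/s. With force_limit (N) it stops when the force on the tool has changed by that much, and returns True; else False.
- arm.move_j(angles): joint-space move.
- gripper_to(opening, grip_force=None): finger opening in m; grip_force is the grip in N (None keeps the last); returns when the fingers have stopped.
- arm.dwell(seconds).
- inverse_kinematics(position, orientation): joint angles nearest the present ones, or None.
- eyes.read_camera(name): name is "scene" or "top" or "wrist"; returns (picture, depth): 420x560x3 uint8, red, green, blue; 420x560 float32, m along the optical axis (not along the pixel's ray), 0 where there is no reading.
- eyes.camera_model(name): a dict with "camera_matrix" (3x3 intrinsics, pixels), "dist_coeffs" ([k1, k2, p1, p2, k3] as OpenCV has them; the pictures are not rectified), "view" (4x4, takes a point from world to camera coordinates). Camera axes: x right, y down, z forward; pixel columns grow to the right and rows downward; lengths in m; the calibration is good to about 2 mm. A picture is of the moment at which its call begins: read the wrist's pose just before it. camera_model takes no time and is no camera call; for the wrist camera it gives the pose at the moment of the call.
A pose or a line that the arm cannot do raises arm.IKError and nothing moves.
- workorder.sign_off(): hands the job in; it is judged then, once.
Readings, each from a call of its own:
- arm.current_time_s(): time.
- arm.current_joint_positions(): joint angles.
- arm.current_joint_velocities(): joint speeds.
- arm.current_joint_torque(): joint torques, N m.
- arm.current_ee_pos(): TCP position.
- arm.current_tcp_rot(): TCP orientation.
- arm.current_ft_force(): force on the tool from outside, world axes, zero at the start.
- arm.current_wrist_torque(): the same for the moment, N m.
- arm.current_finger_gap(): finger opening in m.
- arm.current_grip_force(): force on a finger pad.
Only numpy, scipy, OpenCV 4.12 (cv2) and the standard library are available. Lean on these libraries where they do the work, as an engineer would, in place of code of your own. Each camera call takes 0.05 s, during which the arm holds its last target. There are 200 camera calls.

## Task

Take the front box of hair combs off the long peg of the display stand: feel it out along the knocked-about wire and lift its hang tab up over the upturned tip, never forcing the brittle tab against the wire. Then stand the box upright in the wooden tray, setting it down rather than dropping it; leave the box behind it hanging on the peg and disturb nothing else.

Things in the scene. Friction and masses are not known exactly. Their poses are not given: they have to be found in the camera images.
- stand: Fixed bench-top stand: grey perforated steel panel 220 wide, 3 thick, top 210 mm above the bench, on a foot plate 4 mm thick reaching 135 mm before and 65 mm behind it. Origin: on the bench under the panel's middle. x: out of the panel, as the pegs point; y: along it; z: up. One long wire peg in the middle; short pegs (58 mm long) 80 mm to either side at the same height, one with a spool.
- peg_root (a point): Where the long peg's axis leaves the stand's panel plane, 185 mm above the bench. Steel wire 5 mm thick; as made it runs level along the stand's x to 150 mm from the panel, then turns up at 36 degrees for 24 mm: the tip is 169 mm out and 14 mm above the root. Stiff: it does not visibly give. Axes as the stand's.
- peg_kink (a point): Point on the long peg's axis 90 mm out from the panel. Up to here the wire is true; beyond it, knocks have bent the wire by up to 8 degrees up or down and up to 8 degrees to either side (up to 11 mm each way at the tip). How far is not measured. Axes as the stand's.
- box_front: Box to take: the outer of two like boxes on the long peg, 64 to 80 mm from the panel. Clear box of hair combs, white lid: 24 (x, along the peg) x 50 (y) x 76 mm (z), 60 to 130 g, with a white hang tab upright on the lid's middle, 4 mm thick (x), 34 wide (y), top 109 mm above the underside. Origin: centre of underside. Gripped from above by its 50 mm wide sides, fingers either side of tab and wire.
- box_front_hole (a point): Centre of the hang hole in the front box's tab, 95 mm above the box's underside: rectangular, 11 wide (y), 13 mm high (z), the wire through it. As it hangs, the hole's upper edge rests on the wire, so this point is 4 mm below the wire's axis. Axes as the box's.
- box_back: A like box hanging behind the front one, 24 to 30 mm from the panel; it stays there. Origin and axes as for the front box.
- tray: Open wooden work tray, fixed, 200 (x) x 260 (y) mm outside, 30 mm high, walls and floor 7 mm thick, empty. Origin: centre of its underside.
- spool: Loose white spool of wire standing on the bench, 60 mm across, 46 mm high; origin at the centre of its underside. A bystander.
- pot: Loose small white plastic pot, 64 mm across, 45 mm high; origin at the centre of its underside. A bystander.
- brush: Loose brass-bristled brush with a wooden handle, 130 x 26 x 26 mm, lying along its x; origin on the bench under it. A bystander.

How it is judged:
By the outcome, as a careful person would: the job done as asked, in the order asked, and still so for the second after the job is handed in, with the robot touching nothing.
It also fails if it takes over 64 s, if anything falls off the work surface, if the arm or the gripper's body presses on something with over 40 N, if the wrist force passes 120 N, or if a joint passes its speed limit or range.

## Working session

There is one attempt and no reset: what is moved stays moved. The work goes in short steps, each a Python script; the robot and the scene stay as the last script left them, time stands still between calls to the robot, and variables do not carry over. Pictures are saved under pics/ and viewed, at most 10 in all, crops included, and the job is handed in when it is done.

```bash
mkdir -p pics; ls
cat > h.py <<'E'
import numpy as np, cv2
from workcell import arm, gripper_to, inverse_kinematics, eyes, workorder
def grab(n):
    m=eyes.camera_model(n); p,d=eyes.read_camera(n); return p,d,m
def cloud(d,m):
    h,w=d.shape; v,u=np.mgrid[0:h,0:w]
    uv=np.stack([u,v],-1).reshape(-1,1,2).astype(np.float64)
    n=cv2.undistortPoints(uv,np.array(m["camera_matrix"]),np.array(m["dist_coeffs"])).reshape(h,w,2)
    c=np.dstack([n*d[...,None],d]); T=np.linalg.inv(np.array(m["view"]))
    P=c@T[:3,:3].T+T[:3,3]; P[d<=0]=np.nan; return P
def save(n,p): cv2.imwrite(f"pics/{n}.png",cv2.cvtColor(p,cv2.COLOR_RGB2BGR))
E
python3 - <<'E'
from h import *
ps=[]
for n in("scene","top"):
    p,d,m=grab(n); np.savez(n+"0.npz",p=p,d=d,P=cloud(d,m)); save(n+"0",p)
    T=np.linalg.inv(np.array(m["view"])); print(n,T[:3,3],T[:3,2],m["camera_matrix"][0])
print(arm.current_time_s(),arm.current_tcp_rot())
E
```

```text
pics
scene [ 0.84354953 -0.45083831  0.53013683] [-0.40064066  0.69086736 -0.6018217 ] [388.64247      0.         283.60104317]
top [ 0.44870002 -0.00097748  0.89981903] [ 0.18036232  0.00862654 -0.98356241] [404.02048382   0.         275.99813086]
0.1 [[-9.03988373e-01  4.27556684e-01 -5.51628396e-04]
 [ 4.27557020e-01  9.03987193e-01 -1.46617432e-03]
 [-1.28207624e-04 -1.56125713e-03 -9.99998773e-01]]
```

View pics/scene0.png

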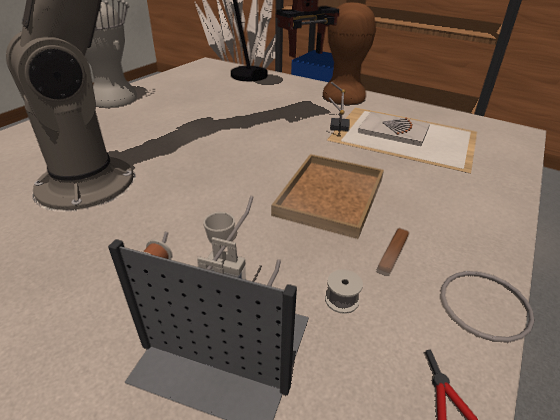

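View pics/top0.png

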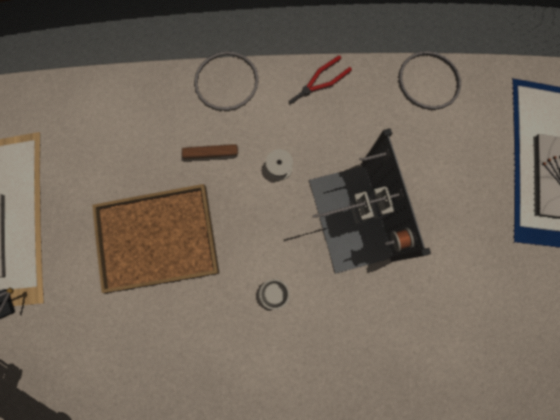

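The top view shows the panel from (388,132) to (427,252), with its pegs pointing left. The front box is at (363,206), the back box at (383,200), and the long peg runs to about (315,216). The tray is near (155,238), the pot (272,294), the spool (280,163) and the brush (210,152). The scene view is from behind the panel.

Run:
```python
from h import *
z=np.load("top0.npz"); P=z["P"]; p=z["p"]
def q(u,v): return np.round(P[v,u],4)
for n,(u,v) in dict(f1=(363,206),tray=(155,238),pot=(272,284),spool=(280,163)).items(): print(n,q(u,v))
# panel top edge points
Z=P[...,2]; sub=np.zeros(Z.shape,bool); sub[120:270,300:440]=1
m=sub&(Z>0.2)&(Z<0.216); X=P[m]; print(len(X)); 
c=np.median(X,0); print("panel med",c,X.min(0),X.max(0))
(vx,vy,x0,y0)=cv2.fitLine(X[:,:2].astype(np.float32),cv2.DIST_HUBER,0,.01,.01).ravel(); print("dir",vx,vy,x0,y0)
t=(X[:,0]-x0)*vx+(X[:,1]-y0)*vy; print(t.min(),t.max())
d=np.array([vx,vy]); mid=np.array([x0,y0])+d*(t.min()+t.max())/2
n=np.array([-vy,vx]); n=n if n[1]>0 else -n
print("mid",mid,"n",n)
# points above z .17 in stand frame
m=sub&(Z>0.08); A=P[m]; r=A[:,:2]-mid; e=np.array([-n[1],n[0]])
S=np.c_[r@n,r@e,A[:,2]]
w=(S[:,0]>.01)&(S[:,0]<.2)&(abs(S[:,1])<.04)
S=S[w]; S=S[np.argsort(S[:,0])]
for a in range(10,190,5):
    k=(S[:,0]*1e3>=a)&(S[:,0]*1e3<a+5)
    for nm,kk in(("wire",k&(S[:,2]>.172)&(abs(S[:,1])<.02)),("box",k&(S[:,2]<.172))):
        if kk.any(): print(a,nm,kk.sum(),np.round(np.median(S[kk],0)*1e3,1),np.round(S[kk][:,1].min()*1e3),np.round(S[kk][:,1].max()*1e3))
# tray
sub[:]=0; sub[170:310,80:230]=1
m=sub&(Z>.024)&(Z<.036); print("tray",cv2.minAreaRect((P[m][:,:2]*1e3).astype(np.float32)))
print("floor",np.median(Z[220:260,130:180]))
crop=cv2.resize(p[110:310,240:440],(800,800)[:2]); crop=cv2.resize(p[120:270,280:440],None,fx=5,fy=4); crop=cv2.resize(p[140:260,290:440],(750,600)); save("topcrop",np.clip(crop.astype(float)*1.5,0,255).astype(np.uint8))
```

```text
f1 [ 0.5818 -0.157   0.1601]
tray [0.5504 0.2799 0.0113]
pot [0.4428 0.0205 0.007 ]
spool [ 0.7044 -0.0051  0.0447]
550
panel med [ 0.59725688 -0.22477918  0.20881855] [ 0.48247221 -0.25705542  0.20008428] [ 0.71435884 -0.05749694  0.21599585]
dir 0.9746712 0.22364274 0.6204026 -0.21885344
-0.1403879170611651 0.09490962352558614
mid [ 0.59823938 -0.22393889] n [-0.22364274  0.9746712 ]
10 wire 9 [ 12.   -0.4 186.8] -2.0 2.0
15 wire 5 [ 18.4   0.2 186.7] -1.0 2.0
15 box 15 [ 19.   20.5 160.4] -26.0 25.0
20 wire 6 [ 21.3  -0.4 187.2] -3.0 2.0
20 box 25 [ 22.5  20.2 160.8] -24.0 25.0
25 wire 60 [ 28.7  -4.4 193.8] -17.0 17.0
25 box 58 [ 28.8   4.7 162.2] -25.0 25.0
30 wire 45 [ 30.5   5.3 189.1] -16.0 17.0
30 box 70 [ 32.4   9.3 161.5] -25.0 25.0
35 wire 7 [ 38.3   0.5 187.2] -1.0 3.0
35 box 250 [ 38.7   3.9 139.3] -24.0 25.0
40 wire 7 [ 42.3   0.3 186.5] -3.0 2.0
45 wire 8 [ 47.6   0.3 186.8] -2.0 2.0
50 wire 8 [5.240e+01 1.000e-01 1.871e+02] -2.0 3.0
50 box 1 [ 54.4  20.  157.2] 20.0 20.0
55 wire 8 [ 57.6   0.3 186.6] -3.0 2.0
55 box 29 [ 57.7  16.5 161.2] -24.0 25.0
60 wire 5 [ 60.9 
[... 569 characters left out ...]
86.4] -1.0 2.0
105 wire 7 [107.4  -0.2 185.9] -2.0 2.0
110 wire 8 [112.9   0.4 186.9] -2.0 2.0
115 wire 8 [117.9   0.6 186.6] -1.0 2.0
120 wire 6 [122.3  -0.2 186.2] -2.0 1.0
125 wire 8 [127.1   0.6 186.1] -2.0 2.0
130 wire 8 [132.7   0.4 186.1] -2.0 2.0
135 wire 7 [1.375e+02 1.000e-01 1.865e+02] -2.0 3.0
140 wire 7 [141.8   0.6 186.2] -2.0 2.0
145 wire 9 [147.6   0.6 186.9] -2.0 3.0
150 wire 5 [153.    1.1 188.1] -1.0 3.0
155 wire 8 [157.2   0.6 192. ] -1.0 3.0
160 wire 6 [161.5   1.1 196.4] -2.0 3.0
165 wire 9 [167.4   1.2 199. ] -1.0 3.0
170 wire 3 [170.9   0.4 199.7] -1.0 2.0
tray ((549.0291748046875, 281.161865234375), (201.3565673828125, 263.7306213378906), 8.886229515075684)
floor nan
```

View pics/topcrop.png

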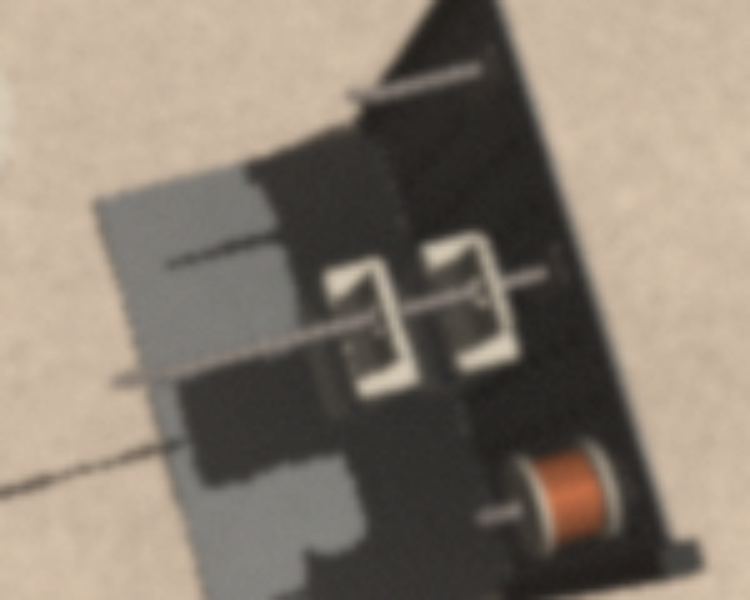

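```bash
cat >> h.py <<'E'
mid=np.array([0.59824,-0.22394]); n=np.array([-0.22364,0.97467]); e=np.array([-n[1],n[0]])
R0=np.array([[*( np.cross([-e[0],-e[1],0],[0,0,-1]))],[-e[0],-e[1],0],[0,0,-1]]).T
def W(x,y,z): return np.array([*(mid+x*n+y*e),z])   # stand -> world
def S(P): r=P[...,:2]-mid; return np.stack([r@n,r@e,P[...,2]],-1)
E
python3 - <<'E'
from h import *
arm.servo_line(arm.current_ee_pos()+[0,0,.12],max_speed=.3)
arm.move_to(W(.12,0,.40),R0)
print(arm.current_time_s(),arm.current_joint_positions().round(2) if hasattr(arm.current_joint_positions(),'round') else arm.current_joint_positions())
p,d,m=grab("wrist"); P=cloud(d,m); np.savez("wrist1.npz",p=p,d=d,P=P); save("wrist1",p)
T=np.linalg.inv(np.array(m["view"])); print(S(T[:3,3]),T[:3,2]); 
Q=S(P)
def rep(Q):
    A=Q[np.isfinite(Q[...,2])]
    A=A[(A[:,0]>.01)&(A[:,0]<.19)&(abs(A[:,1])<.04)]
    for a in range(10,185,8):
        k=(A[:,0]*1e3>=a)&(A[:,0]*1e3<a+8)&(A[:,2]>.172)&(A[:,2]<.21)&(abs(A[:,1])<.016)
        if k.any(): print(a,k.sum(),np.round(np.median(A[k],0)*1e3,1),np.round(A[k].max(0)[2]*1e3,1))
    k=(A[:,2]>.188)&(A[:,2]<.2)&(A[:,0]>.055)&(A[:,0]<.09)
    B=A[k]; print("tab",len(B),B.mean(0)*1e3,np.polyfit(B[:,1],B[:,0],1),B[:,1].min(),B[:,1].max())
    k=(A[:,2]>.157)&(A[:,2]<.166)&(A[:,0]>.045)&(A[:,0]<.095); B=A[k]; 
    if k.sum()>5: print("lid",cv2.minAreaRect((B[:,:2]*1e3).astype(np.float32)),np.median(B[:,2]))
rep(Q)
E
```

```text
3.375 [-0.58  0.27  0.84  1.62 -0.2   1.35  0.51]
[ 0.19863162 -0.00102722  0.53663056] [ 0.06278135 -0.27672881 -0.95889503]
10 25 [ 13.9   0.9 186.7] 187.7
18 21 [ 21.7   0.9 188.3] 194.4
26 285 [ 29.2  -0.3 188. ] 196.1
34 24 [ 37.6  -0.3 186.8] 189.0
42 28 [ 46.4   0.3 186.7] 189.5
50 25 [ 54.    0.9 186.8] 189.1
58 42 [ 65.2   0.3 194.1] 196.2
66 256 [ 68.9  -0.2 188.5] 196.4
74 34 [ 78.   -0.2 186.4] 187.8
82 34 [ 85.9  -0.2 186.4] 189.4
90 35 [ 94.   -0.2 186.5] 188.3
98 28 [101.4  -0.2 186.8] 188.1
106 30 [110.1   0.4 186.8] 188.8
114 28 [118.1   0.4 186.6] 188.2
122 28 [125.7   0.4 186.2] 187.9
130 31 [ 1.344e+02 -1.000e-01  1.861e+02] 187.9
138 28 [142.    0.4 186.2] 188.1
146 35 [149.8   0.9 187.7] 191.4
154 35 [157.7   0.9 193. ] 196.7
162 39 [166.4   0.9 198.8] 202.1
170 1 [170.5   0.9 198.6] 198.6
tab 179 [6.78893980e+01 4.49742784e-02 1.93337844e+02] [0.00152282 0.06788933] -0.017030611657195882 0.016488971146351197
lid ((67.58533477783203, -0.15455245971679688), (48.77432632446289, 23.763599395751953), 89.97136688232422) 0.16137307695788278
```

View pics/wrist1.png

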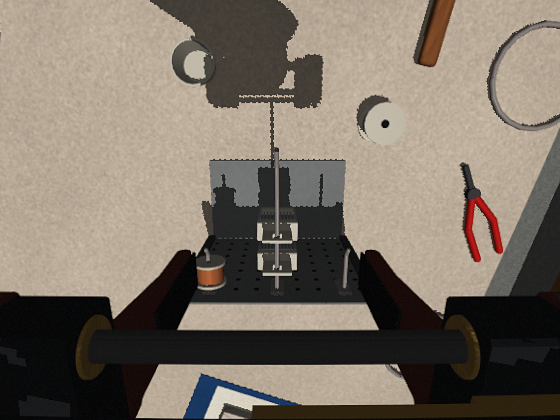

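The wire runs straight in the wrist picture, from (277,290) to (276,150), which agrees with the depth data (bend under 1°). The front box is centred 68 mm out and not turned. Next I grip it.

Run:
```python
from h import *
arm.servo_line(W(.068,0,.27),ori=R0,max_speed=.15)
print(arm.servo_line(W(.068,0,.156),max_speed=.08,force_limit=5))
f0=np.array(arm.current_ft_force()); t0=np.array(arm.current_wrist_torque())
print(S(np.array(arm.current_ee_pos())),f0)
gripper_to(.056,5)
gripper_to(.040,15); arm.dwell(.2)
f=np.array(arm.current_ft_force()); print(arm.current_finger_gap(),arm.current_grip_force(),f,arm.current_wrist_torque())
for k in range(4):
    r=arm.servo_line(np.array(arm.current_ee_pos())+[0,0,.001],max_speed=.02,force_limit=3)
    arm.dwell(.1); print(r,S(np.array(arm.current_ee_pos()))[2],np.array(arm.current_ft_force()).round(2),np.array(arm.current_wrist_torque()).round(3))
p,d,m=grab("wrist"); Q=S(cloud(d,m)); np.savez("wrist2.npz",p=p,d=d,Q=Q); save("wrist2",p)
A=Q[np.isfinite(Q[...,2])]; k=(A[:,2]>.19)&(A[:,2]<.205)&(A[:,0]>.055)&(A[:,0]<.09)&(abs(A[:,1])<.02); B=A[k]; print(len(B),np.median(B,0) if len(B) else 0,B.min(0),B.max(0))
print(arm.current_time_s())
```

```text
False
[ 0.06785302 -0.00030186  0.1564995 ] [-0.50264495 -0.03127182  0.48352839]
0.04990351234876591 14.999984353780746 [-0.44301044  0.56121917  0.28040762] [-0.0726341   0.05404039  0.01504931]
False 0.15695676125078606 [ 0.06  1.19 -0.53] [-0.06  -0.007 -0.027]
False 0.15797177441302546 [ 0.08 -0.47 -0.4 ] [-0.022  0.034  0.012]
False 0.15897733024713323 [ 0.41 -0.23 -0.23] [-0.051  0.052 -0.026]
False 0.15998288115446804 [-0.13  0.59 -0.96] [-0.01  -0.    -0.054]
28 [0.06944464 0.00619667 0.19031115] [ 0.069226   -0.01604876  0.1900549 ] [0.07042318 0.01597859 0.19124659]
8.675
```

View pics/wrist2.png

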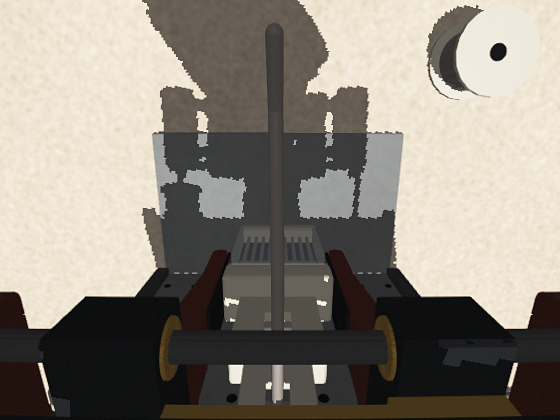

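The box is held squarely between the pads, and the wire runs straight above the lid to its tip at (274,30). I'll slide out in short steps with the forces guarded.

```bash
cat >> h.py <<'E'
def F(k=6):
    return np.mean([np.array(arm.current_ft_force()) for _ in range(k) if arm.dwell(.01) is None],0)
def step(x,y,z,sp=.03,fl=2.5):
    r=arm.servo_line(W(x,y,z),max_speed=sp,force_limit=fl); f=F()
    print(r,(S(np.array(arm.current_ee_pos()))*1e3).round(1),"F n,e,z",np.round([f[:2]@n,f[:2]@e,f[2]],2)); return r
E
python3 - <<'E'
from h import *
Q=np.load("wrist2.npz")["Q"]; A=Q[np.isfinite(Q[...,2])]
for a in range(76,176,8):
    k=(A[:,0]*1e3>=a)&(A[:,0]*1e3<a+8)&(A[:,2]>.18)&(A[:,2]<.21)&(abs(A[:,1])<.012)
    if k.any(): B=A[k]; print(a,k.sum(),np.round(np.median(B,0)*1e3,1),np.round(np.percentile(B[:,2],90)*1e3,1),np.round((B[:,1].min()+B[:,1].max())*500,1))
k=(A[:,2]>.155)&(A[:,2]<.175)&(A[:,0]>.07)&(A[:,0]<.08)&(abs(A[:,1])<.02); print("lid",np.median(A[k],0))
print("F",F())
for x in (.08,.095,.11,.12):
    if step(x,0.0003,.160): break
print(arm.current_time_s())
E
```

```text
76 240 [ 80.   -0.2 186.7] 187.6 -0.2
84 255 [ 88.1  -0.2 186.8] 187.5 -0.2
92 263 [ 96.1  -0.2 186.7] 187.6 -0.2
100 292 [104.   -0.2 186.6] 187.4 -0.0
108 312 [1.121e+02 1.000e-01 1.865e+02] 187.4 -0.0
116 319 [1.202e+02 1.000e-01 1.863e+02] 187.3 0.1
124 353 [1.280e+02 1.000e-01 1.863e+02] 187.2 0.1
132 374 [1.360e+02 1.000e-01 1.863e+02] 187.3 0.2
140 375 [144.    0.4 186.3] 187.2 0.4
148 446 [152.1   0.4 189.3] 191.9 0.5
156 571 [160.3   0.5 195.1] 197.6 0.5
164 452 [166.6   0.5 199.3] 200.6 0.5
lid [0.07687801 0.00297045 0.1650743 ]
F nan
  return _methods._mean(a, axis=axis, dtype=dtype,
  ret = ret.dtype.type(ret / rcount)
Traceback (most recent call last):
  File "h.py", line 20, in step
    print(r,(S(np.array(arm.current_ee_pos()))*1e3).round(1),"F n,e,z",np.round([f[:2]@n,f[:2]@e,f[2]],2)); return r
                                                                                 ~^^^^
IndexError: invalid index to scalar variable.
```

```bash
sed -i 's/return np.mean(\[np.array.*/L=[]\n    for _ in range(k): arm.dwell(.01); L.append(np.array(arm.current_ft_force()))\n    return np.mean(L,0)/' h.py
python3 - <<'E'
from h import *
for x in (.095,.110,.125,.138):
    if step(x,0.0003,.1605): break
p,d,m=grab("wrist"); Q=S(cloud(d,m)); save("wrist3",p); A=Q[np.isfinite(Q[...,2])]
for a in range(132,176,8):
    k=(A[:,0]*1e3>=a)&(A[:,0]*1e3<a+8)&(A[:,2]>.18)&(A[:,2]<.21)&(abs(A[:,1])<.012)
    if k.any(): B=A[k]; print(a,k.sum(),np.round(np.median(B,0)*1e3,1),np.round(np.percentile(B[:,2],90)*1e3,1),np.round((B[:,1].min()+B[:,1].max())*500,1))
print(arm.current_time_s())
E
```

```text
False [ 94.9   0.3 160.6] F n,e,z [-0.1  -0.07 -0.53]
False [109.9   0.3 160.6] F n,e,z [-0.02  0.16 -0.84]
False [124.9   0.3 160.5] F n,e,z [-0.2  -0.11 -0.54]
False [138.    0.3 160.5] F n,e,z [-0.15  0.18 -0.36]
132 628 [138.7   0.5 185.7] 189.6 -0.0
140 222 [144.1   0.5 186.2] 187.1 0.5
148 144 [152.2   0.4 189.5] 191.8 0.5
156 174 [160.3   0.4 194.9] 197.2 0.6
164 231 [168.    0.7 199.2] 200.4 0.7
12.1083
```

View pics/wrist3.png

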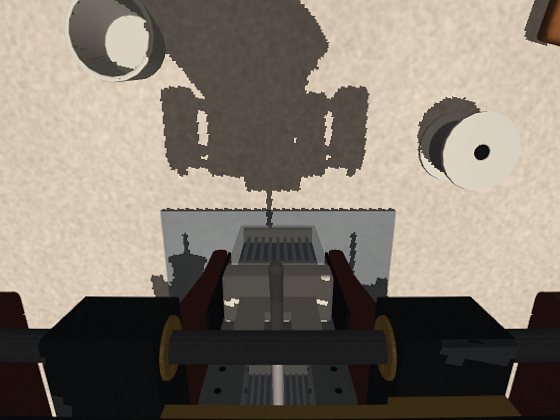

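The pictures and the forces show no contact: the vertical reading is just the box's weight. The upturned tip stands in the middle of the hole at (276,268). I'll follow the slope up and off.

Run:
```python
from h import *
ok=True
for x,dz in ((146,.0),(150,.9),(153,2.2),(158,5.8),(163,9.4),(168,13.1),(173,16.7),(178,20.4),(183,23.5)):
    if step(x/1e3,.0005,.1605+dz/1e3,sp=.025): ok=False; break
if ok:
    step(.235,.0005,.185,sp=.08)
p,d,m=grab("wrist"); save("wrist4",p)
p,d,m=grab("scene"); save("scene4",cv2.resize(p[100:300,60:360],(780,520)))
print(ok,arm.current_finger_gap(),arm.current_time_s())
```

```text
False [146.    0.5 160.5] F n,e,z [ 0.07 -0.01 -0.6 ]
False [150.1   0.5 161.4] F n,e,z [-0.2   0.31 -0.66]
False [153.1   0.4 162.7] F n,e,z [-0.13 -0.16 -0.37]
False [158.1   0.4 166.4] F n,e,z [ 0.27  0.03 -0.68]
False [163.1   0.5 170. ] F n,e,z [-0.18  0.11 -0.78]
False [168.1   0.5 173.6] F n,e,z [ 0.1   0.   -0.76]
False [173.1   0.5 177.2] F n,e,z [ 0.29  0.09 -0.74]
False [178.1   0.5 180.9] F n,e,z [-0.02  0.03 -0.53]
False [183.1   0.5 184. ] F n,e,z [-0.32  0.24 -0.63]
False [234.4   0.6 185.1] F n,e,z [ 0.1  -0.2  -0.65]
True 0.04996265310537799 16.9583
```

View pics/scene4.png

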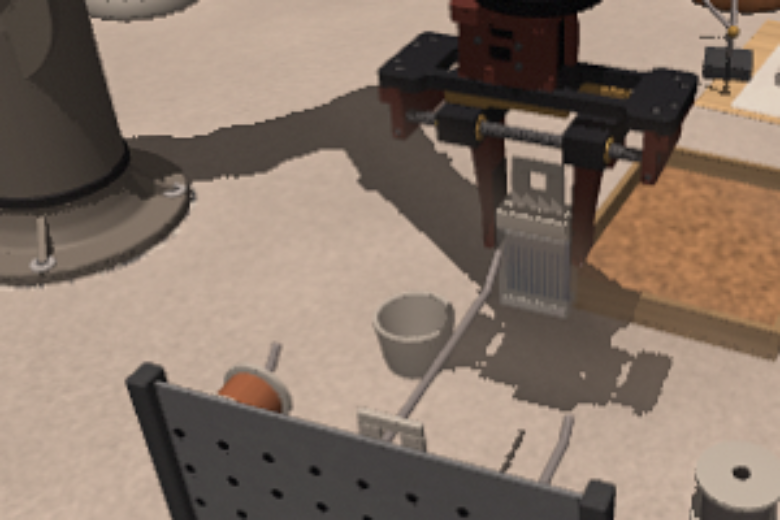

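The box is off the peg and hangs free; the back box is still on the peg. Next I carry it to the tray and set it down.

Run:
```python
from h import *
c=np.array([.549,.281])
arm.servo_line([*c,.20],max_speed=.12)
arm.servo_line([*c,.10],max_speed=.08); arm.dwell(.3)
p,d,m=grab("top"); P=cloud(d,m); Z=P[...,2]
k=np.isfinite(Z)&(abs(P[...,0]-.549)<.07)&(abs(P[...,1]-.34)<.03); print("floor",np.median(Z[k]))
f0=F(10)
r=arm.servo_line([*c,.070],max_speed=.012,force_limit=2.5)
f=F(10); print(r,arm.current_ee_pos(),f0.round(2),f.round(2),arm.current_time_s())
```

```text
floor 0.45781092438429993
True [0.54900479 0.2810309  0.0770387 ] [-0.09 -0.36 -0.88] [-0.46 -0.4   5.61] 23.0417
```

Run:
```python
from h import *
for _ in range(4):
    f=F(10); print(f.round(2),arm.current_ee_pos()[2])
    if f[2]<2: break
    arm.servo_line(np.array(arm.current_ee_pos())+[0,0,.0002],max_speed=.01)
gripper_to(.049,3); arm.dwell(.3); print("soft",F(10).round(2))
gripper_to(.070); arm.dwell(.3); print(arm.current_finger_gap(),F(10).round(2))
arm.servo_line(np.array(arm.current_ee_pos())+[0,0,.10],max_speed=.06)
arm.servo_line(np.array(arm.current_ee_pos())+[0,0,.08],max_speed=.15)
c=[.45,.40,.33]; arm.servo_line(c,max_speed=.15)
p,d,m=grab("scene"); save("scene5",cv2.resize(p[100:310,100:400],(780,546)))
P=cloud(d,m); A=P[np.isfinite(P[...,2])]
p,d,m=grab("top"); save("top5",p); P=cloud(d,m); A=P[np.isfinite(P[...,2])]
k=(abs(A[:,0]-.549)<.05)&(abs(A[:,1]-.281)<.05)
for lo,hi in((.075,.09),(.105,.125)):
    B=A[k&(A[:,2]>lo)&(A[:,2]<hi)]; print(len(B),np.median(B,0) if len(B) else 0)
print(arm.current_time_s())
```

```text
[-0.36  0.05  5.54] 0.07702788051962704
[-0.34  0.25  1.15] 0.07710076072491795
soft [ 0.17  0.17 -0.59]
0.06986426956833947 [-0.22  0.04 -0.18]
195 [0.54693925 0.27469806 0.08230157]
44 [0.54910451 0.27905967 0.11564305]
28.8833
```

View pics/scene5.png

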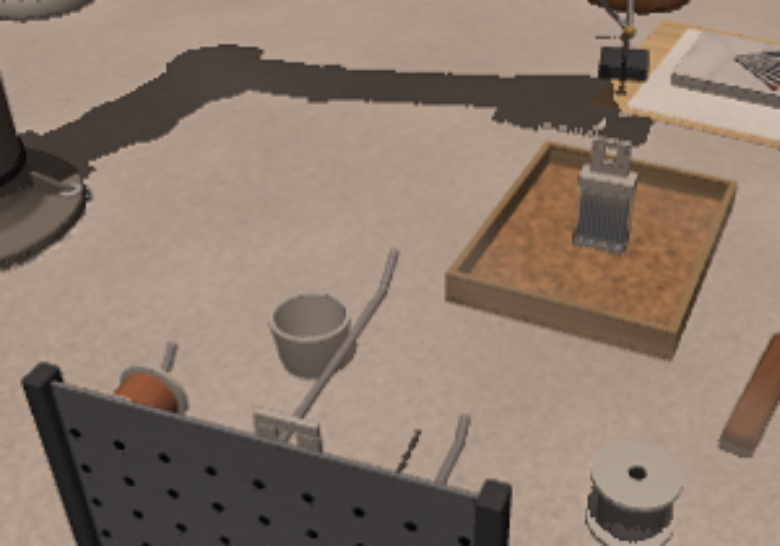

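The box stands upright in the tray at about (605,195). The back box still hangs on the peg at (285,425), and the pot, spool and brush haven't moved.

```bash
python3 -c "
from h import *
print(workorder.sign_off())"
```

```text
the job is handed in; nothing more can be done
None
```

The front box is off the peg and standing upright in the tray, set down under force control; no wire contact showed in the force readings, the back box still hangs on the peg, nothing else was moved, and the job was handed in at about 29 s.

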